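# Lock the loose bayonet cap of an air-line filter

### The job

Three air-line filter pots stand on the knife maker's bench; two are shut, but the cap of the third is still standing up on its spring with its grip bar across the pot's brass pipe stubs. Push that cap down against its spring, twist it a quarter turn clockwise (seen from above), and let go so that it stays locked down, with its bar in line with the pipe stubs like the other two.

Things in the scene. Friction and masses are not known exactly. Their poses are not given: they have to be found in the camera images.
- pot: The filter pot with the unlocked cap, fixed: 100 x 100 x 8 mm foot plate, grey body 76 mm in diameter up to 88 mm height, then a 54 mm steel collar that the cap slides on. Brass pipe stubs reach 59 mm out along its +x and -x, 60 mm up. Origin: foot's underside centre; z up. Two like pots, locked (caps 14 mm lower, bars along their stubs), stand 150 mm or more away.
- cap_grip (a point): Middle of the unlocked cap's grip bar, on the cap's upright axis; moves and turns with the cap. Cap: aluminium cup 64 mm in diameter, 45 mm tall, flat top 163 mm above the bench at the start. On it stands a black bar 56 mm long (along this point's y), 14 mm thick, 28 mm high; the point is at half its height. Fingertips beside the bar may press on the flat top.
- cap_press (a joint): How far the cap is pushed down (m): 0 standing up, as at the start; 0.028 down on its stop. The spring lifts with about 5 N at 0, 10 N at 0.018, 12 N at 0.028. The cap can turn only while pushed in past 0.018; turned and let go it rises to 0.014 and is caught there; let go unturned it springs back to 0.
- cap_turn (a joint): Turn of the cap (rad), growing clockwise seen from above: within 0.09 of 0 at the start (bar across the stubs, along the pot's y), 1.57 with the bar in line with the stubs, hard stop at 1.745. Pins run in the cap's J-shaped slots: not pushed in past 0.018 it turns only to about 0.15; beyond 1.32 it rises into its catch when let go.

How it is judged:
By the outcome, as a careful person would: the job done as asked, in the order asked, and still so for the second after the job is handed in, with the robot touching nothing.
It also fails if it takes over 37 s, if anything falls off the work surface, if the arm or the gripper's body presses on something with over 40 N, if the wrist force passes 120 N, or if a joint passes its speed limit or range.

### The arm

A 7-joint arm with a two-finger parallel gripper is mounted at the origin on the work surface. World frame = base frame: x ahead of the robot, y to its left, z up, the work surface at z = 0. Lengths are in mm, angles in rad, forces in N, time in s.
With the tool pointing down it reaches from about 400 to 900 mm from the base axis. Payload 5.5 kg.
Tool frame: the origin (TCP) lies at the very end of the fingers, on their centre line; the grasp point (between the pads) lies r.grasp_offset behind it (r.grasp_offset is the distance from the TCP to the grasp point, in mm); z points along the fingers, y is the line along which they close (so a half turn about z gives the same grasp; the last joint's range is limited). The gripper opens to 92 mm and grips with 3 to 60 N. Pads are 19 mm wide; open, the fingers measure 130 mm over their backs; the gripper's body (75 mm by 190 mm) begins 47 mm behind the grasp point.
Start: joints at [1.386, 0.501, -0.427, 1.55, 0.221, 1.138, -0.21], TCP at [281.472, -585.896, 194.629] pointing down, gripper open.
Joint ranges: [-2.88, 2.88], [-0.31, 2.03], [-1.54, 1.56], [0.2, 2.42], [-1.41, 4.55], [0.19, 2.02], [-2.57, 2.57]. Speed limits (rad/s): [2.57, 2.57, 3.14, 3.14, 3.14, 3.14, 3.14].

### API

Orientations are given as a 3x3 rotation matrix whose columns are the frame's x, y, z axes.
In Python, from station import r gives the robot as it stands.
- The arm moves only by the tool move_arm, never from a script. Its argument "series" is text: rows parted by semicolons, each of 4 numbers parted by spaces: the shift along the tool's x, y, z in mm, then the turn about the tool's z in rad. A call has 1 to 12 rows; each row shifts and turns the commanded pose from where the row before left it, along the tool's axes as they then stand; what a row does not reach is not made up. A row lasts 1/12 s, in which the tool goes at most 41.7 mm and 7.16 degrees, less where a joint would pass 70% of its speed; a pose out of reach is approached as far as the arm can. A call with a gripper value outside its range is refused whole. "grip" is the opening, from -1 (shut) to 1 (fully open), so that 0 is half open, set as the call begins (left out, the last holds). The fingers move at their own pace and stop on an object; "grip_force" is the grip in N (left out, the last holds). Time passes only in rows, so rows that do not move let the fingers close. It gives the time, the measured TCP pose, the force, the opening and the grip force at its end, in the units of the state.
- r.get_obs(): the state, without advancing time (a new reading comes with each control period).
- r.read_camera(name): name is "scene" or "top" or "wrist"; returns a dict with "frame" (400x640x3 uint8, blue, green, red), "fx", "fy", "cx", "cy" (pixels), "T" (4x4, takes a point from camera to world coordinates). Camera axes: x right, y down, z forward; pixel columns grow to the right and rows downward; lengths in mm; the calibration is good to about 2 mm. A picture is of the moment at which its call begins. There is no depth.
- r.finish_job(): hands the job in; it is judged then, once.
The state is a dict: "clock": time; "joints": joint angles; "joint_velocities": joint speeds; "joint_efforts": joint torques, N m; "tool_pos": TCP position; "ee_rot": TCP orientation; "force": force on the tool from outside, world axes, zero at the start; "wrist_torque": the same for the moment, N m; "gripper_width": finger opening in mm; "grasp_force": force on a finger pad.
Only numpy, scipy, OpenCV 4.12 (cv2) and the standard library are available. Lean on these libraries where they do the work, as an engineer would, in place of code of your own. Each camera call takes 0.05 s, during which the arm holds its last target. There are 200 camera calls.

## Working session

There is one attempt and no reset: what is moved stays moved. The work goes in short steps, Python scripts to look and compute and a tool call to move; the robot and the scene stay as the last step left them, time stands still between calls to the robot, and variables do not carry over. Pictures are saved under pics/ and viewed, at most 10 in all, crops included, and the job is handed in when it is done.

Besides the shell and the picture viewer there is one more tool, called after "Emit:" as name(argument=value, ...), one argument or row to a line, values as JSON. move_arm: Moves the arm, as the interface text tells. Its arguments: {"type":"object","properties":{"series":{"type":"string"},"grip":{"type":"number"},"grip_force":{"type":"number"}},"required":["series"]}

```bash
mkdir -p pics; python3 - <<'E'
from station import r
import cv2,numpy as np
o=r.get_obs();print(o['clock'],o['tool_pos'],o['ee_rot'],o['gripper_width'],r.grasp_offset)
for n in("top","scene"):
    c=r.read_camera(n);cv2.imwrite(f"pics/{n}0.png",c["frame"]);print(n,c["fx"],c["fy"],c["cx"],c["cy"],np.round(c["T"],3).tolist())
E
```

```text
0.0 [ 281.04514465 -585.24882396  193.56078312] [[ 9.01400015e-01  4.32986585e-01 -7.93860224e-04]
 [ 4.32987306e-01 -9.01398156e-01  1.83213033e-03]
 [ 7.77037126e-05 -1.99521371e-03 -9.99998007e-01]] 92.15347738178455 18.8
top 488.49271205339363 488.49271205339363 323.6471773863016 204.03338270554852 [[-0.028, -0.984, 0.177, 389.171], [-1.0, 0.027, -0.008, -9.125], [0.003, -0.177, -0.984, 849.835], [0.0, 0.0, 0.0, 1.0]]
scene 469.28609425894325 469.28609425894325 319.7392763022394 196.00580429154172 [[-0.533, 0.557, -0.637, 1016.912], [0.846, 0.334, -0.416, 321.784], [-0.019, -0.76, -0.649, 618.285], [0.0, 0.0, 0.0, 1.0]]
```

View pics/top0.png

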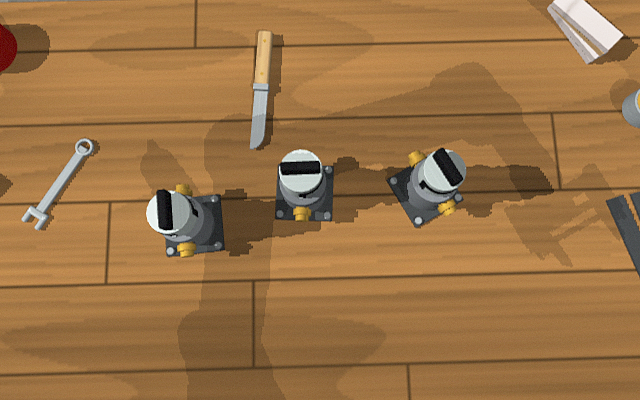

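View pics/scene0.png

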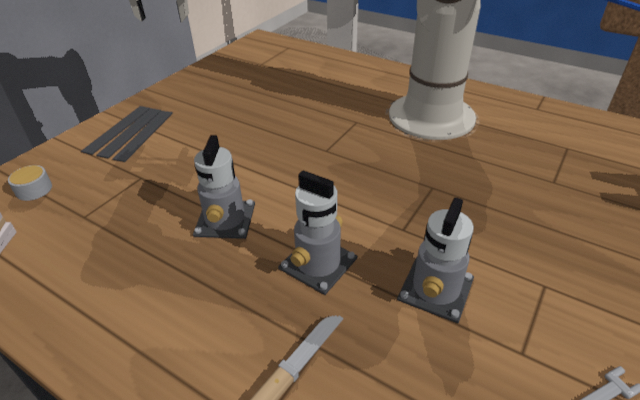

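Top view: the middle pot is the unlocked one. Its bar is horizontal at about (300,168) and its stub at (302,214) points down the image, so the bar lies across the stubs. The left and right pots are locked. Next I'll measure the bar in both views.

```bash
cat > h.py <<'E'
import cv2,numpy as np
from station import r
def ray(c,p):
    d=c["T"][:3,:3]@np.array([(p[0]-c["cx"])/c["fx"],(p[1]-c["cy"])/c["fy"],1]);return c["T"][:3,3],d/np.linalg.norm(d)
def plane(c,p,z):
    o,d=ray(c,p);return o+d*(z-o[2])/d[2]
def tri(a,b):
    A=np.zeros((3,3));v=np.zeros(3)
    for o,d in(a,b):
        M=np.eye(3)-np.outer(d,d);A+=M;v+=M@o
    x=np.linalg.solve(A,v);return x,[np.linalg.norm(np.cross(x-o,d)) for o,d in(a,b)]
def blob(c,box,thr=45):
    x0,y0,x1,y1=box;f=c["frame"][y0:y1,x0:x1].max(2)
    n,l,s,ce=cv2.connectedComponentsWithStats((f<thr).astype(np.uint8))
    i=1+s[1:,4].argmax();cn=cv2.findContours((l==i).astype(np.uint8),0,2)[0][0]+np.array([x0,y0])
    return ce[i]+[x0,y0],cv2.minAreaRect(cn),s[i]
E
python3 - <<'E'
from h import *
t=r.read_camera("top");s=r.read_camera("scene")
ct,rt,st=blob(t,(272,145,330,185));cs,rs,ss=blob(s,(290,165,345,198))
print(ct,rt,st,cs,rs,ss)
print("tri",tri(ray(t,ct),ray(s,cs)))
print("plane177",plane(t,ct,177)[:2],plane(s,cs,177)[:2])
b=cv2.boxPoints(rt);print(np.round([plane(t,p,191)for p in b],1).tolist())
# foot corners / stub end
for p in[(277,221),(333,219)]:print("foot",plane(t,p,8))
f=t["frame"];h=cv2.cvtColor(f,cv2.COLOR_BGR2HSV)
im=np.hstack([cv2.resize(f[130:240,240:360],None,fx=4,fy=4,interpolation=2)[:, :400],cv2.resize(s["frame"][165:295,275:365],None,fx=4,fy=4,interpolation=2)[:440]])
cv2.imwrite("pics/crop.png",im)
E
```

```text
[300.01268499 167.40591966] ((299.6336975097656, 167.4756317138672), (12.144867897033691, 39.04805374145508), 87.79740142822266) [  8  16  40  14 473] [315.63227953 184.078203  ] ((315.4547424316406, 184.12667846679688), (37.8042106628418, 17.422224044799805), 19.653823852539062) [  9   6  34  27 601]
tri (array([563.52014315,  18.02868487, 176.37816101]), [np.float64(0.6034026550873882), np.float64(0.6034026550873308)])
plane177 [563.66864281  17.48306124] [563.92057123  19.01691699]
[[568.3, 44.8, 191.0], [569.0, -9.6, 191.0], [551.6, -9.7, 191.0], [551.0, 44.3, 191.0]]
foot [512.58773054  66.05273122   8.        ]
foot [513.40966481 -31.44339055   8.        ]
```

View pics/crop.png

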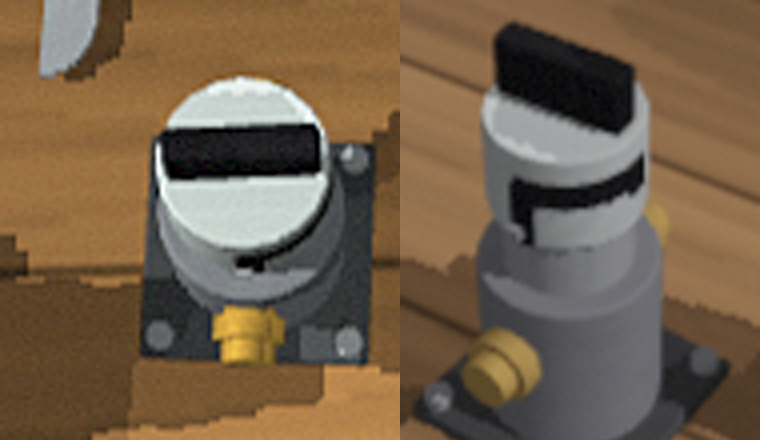

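The crop confirms it. The middle cap is raised, with its bar centre at about (563.6, 18.0, 177) and the bar along world y. First I'll raise the arm and align the fingers.

Emit:
move_arm(
  series="0 0 -5 -0.125;0 0 -5 -0.125;0 0 -5 -0.125;0 0 -5 -0.125;0 0 -5 -0.125;0 0 -5 -0.125;0 0 -5 -0.125;0 0 -5 -0.125;0 0 -5 -0.125;0 0 -5 -0.008;0 0 0 0",
  grip=1,
)

```text
clock: 1.12
tool_pos: [281.7, -586.3, 245.5]
ee_rot: [[-0.007, 1.0, 0.001], [1.0, 0.007, -0.001], [-0.001, 0.001, -1.0]]
force: [-0.9, -0.1, 0.7]
gripper_width: 91.5
grasp_force: 0.0
```

Emit:
move_arm(
  series="33.7 15.4 0 0;33.7 15.4 0 0;33.7 15.4 0 0;33.7 15.4 0 0;33.7 15.4 0 0;33.7 15.4 0 0;33.7 15.4 0 0;33.7 15.4 0 0;33.7 15.4 0 0;33.7 15.4 0 0;33.7 15.4 0 0;33.7 15.4 0 0",
)

```text
clock: 2.12
tool_pos: [462.5, -178.0, 244.7]
ee_rot: [[-0.006, 1.0, 0.0], [1.0, 0.006, -0.001], [-0.001, 0.0, -1.0]]
force: [0.3, 0.2, 0.7]
gripper_width: 91.8
grasp_force: 0.0
```

Emit:
move_arm(
  series="33.7 15.4 0 0;33.7 15.4 0 0;33.7 15.4 0 0;33.7 15.4 0 0;33.7 15.4 0 0;33.7 15.4 0 0;0 0 0 0;0 0 0 0",
)

```text
clock: 2.78
tool_pos: [552.6, 27.2, 244.5]
ee_rot: [[-0.013, 1.0, -0.0], [1.0, 0.013, 0.002], [0.002, 0.0, -1.0]]
force: [-0.7, -0.1, 0.1]
gripper_width: 92.1
grasp_force: 0.0
```

```bash
python3 - <<'E'
from h import *
o=r.get_obs();print(np.round(o['joints'],2),o['tool_pos'],o['ee_rot'].round(3).tolist())
w=r.read_camera("wrist");cv2.imwrite("pics/w1.png",w["frame"]);print(w["fx"],w["cx"],w["cy"],np.round(w["T"],3).tolist())
E
```

```text
[ 0.65  0.39 -0.94  1.73  0.33  1.2  -0.37] [552.62634523  27.238091   244.5288246 ] [[-0.013, 1.0, -0.0], [1.0, 0.013, 0.002], [0.002, 0.0, -1.0]]
288.19101197115197 321.38755794438214 197.84899864664234 [[1.0, 0.012, 0.006, 551.73], [0.014, -0.95, -0.311, 111.761], [0.002, 0.311, -0.95, 434.182], [0.0, 0.0, 0.0, 1.0]]
```

View pics/w1.png

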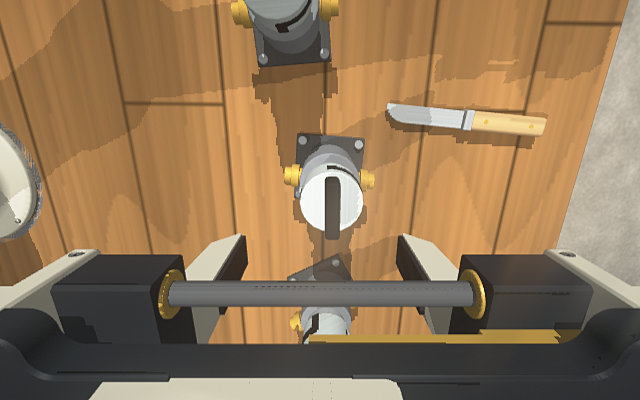

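Wrist view: the raised cap is at (332,200) with its bar vertical, inside the fingers' span (pads near columns 245 and 400). This agrees with my estimate. I'll refine with the wrist blob.

```bash
python3 - <<'E'
from h import *
o=r.get_obs();w=r.read_camera("wrist")
c,q,s=blob(w,(312,172,350,243));print(c,q,s)
b=cv2.boxPoints(q);P=np.array([plane(w,p,184) for p in b]);print(P.round(1).tolist(),plane(w,c,180))
t=np.array([(563.6+plane(w,c,180)[0])/2,18,184]);print("tool shift",o['ee_rot'].T@(t-o['tool_pos']))
E
```

```text
[326. 175.] ((326.0, 175.0), (0.0, 0.0), 0.0) [14  3  1  1  1]
[[556.9, 48.7, 184.0], [556.9, 48.7, 184.0], [556.9, 48.7, 184.0], [556.9, 48.7, 184.0]] [556.93843523  47.74337572 180.        ]
tool shift [-6.65878704  7.91351835 60.26203249]
```

```bash
python3 - <<'E'
from h import *
o=r.get_obs();w=r.read_camera("wrist")
c,q,s=blob(w,(312,172,350,243),90);print(c,q,s)
b=cv2.boxPoints(q);print(np.array([plane(w,p,184) for p in b]).round(1).tolist(),plane(w,c,180))
t=np.array([563.6,18,165]);print("tool shift",o['ee_rot'].T@(t-o['tool_pos']))
E
```

```text
[330.57794677 185.94676806] ((332.92724609375, 200.3614501953125), (54.98899841308594, 14.957008361816406), 88.85424041748047) [ 13   1  16  56 263]
[[555.8, 48.8, 184.0], [569.0, 49.2, 184.0], [571.6, -3.9, 184.0], [557.5, -4.4, 184.0]] [561.17312366  35.7870145  180.        ]
tool shift [-4.88647487 11.45298129 79.18459133]
```

Emit:
move_arm(
  series="-3 6 15 0;-2 5 15 0;0 0 10 0;0 0 0 0;0 0 0 0",
)

```text
clock: 3.35
tool_pos: [562.6, 17.9, 203.6]
ee_rot: [[-0.009, 1.0, -0.002], [1.0, 0.009, 0.0], [0.0, -0.002, -1.0]]
force: [-0.6, 0.8, 0.5]
gripper_width: 91.9
grasp_force: 0.0
```

Emit:
move_arm(
  series="0 1 12 0;0 0 12 0;0 0 12 0;0 0 0 0;0 0 0 0",
)

```text
clock: 3.77
tool_pos: [563.6, 18.6, 167.4]
ee_rot: [[-0.01, 1.0, -0.002], [1.0, 0.01, 0.0], [0.0, -0.002, -1.0]]
force: [-0.1, -0.0, 0.3]
gripper_width: 91.7
grasp_force: 0.0
```

Emit:
move_arm(
  series="0 0 0 0;0 0 0 0;0 0 0 0;0 0 0 0;0 0 0 0;0 0 0 0;0 0 0 0;0 0 0 0;0 0 0 0;0 0 0 0",
  grip=-1,
  grip_force=25,
)

```text
clock: 4.6
tool_pos: [564.6, 18.6, 168.6]
ee_rot: [[-0.01, 1.0, 0.0], [1.0, 0.01, -0.0], [-0.0, 0.0, -1.0]]
force: [0.8, -0.3, -0.7]
gripper_width: 29.4
grasp_force: 0.0
```

Emit:
move_arm(
  series="0 0 0 0;0 0 0 0;0 0 0 0;0 0 0 0;0 0 0 0;0 0 0 0",
)

```text
clock: 5.1
tool_pos: [564.6, 18.6, 168.6]
ee_rot: [[-0.01, 1.0, -0.0], [1.0, 0.01, -0.0], [-0.0, -0.0, -1.0]]
force: [0.0, -0.3, 0.4]
gripper_width: 0.4
grasp_force: 0.0
```

The fingers shut fully, so the bar is not between them. I'll look.

```bash
python3 - <<'E'
from h import *
w=r.read_camera("wrist");s=r.read_camera("scene");t=r.read_camera("top")
cv2.imwrite("pics/a2.png",np.vstack([np.hstack([cv2.resize(s["frame"][100:300,220:420],(400,400)),cv2.resize(t["frame"][80:280,200:400],(400,400))])]))
cv2.imwrite("pics/w2.png",w["frame"])
E
```

```text
(no output)
```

View pics/a2.png

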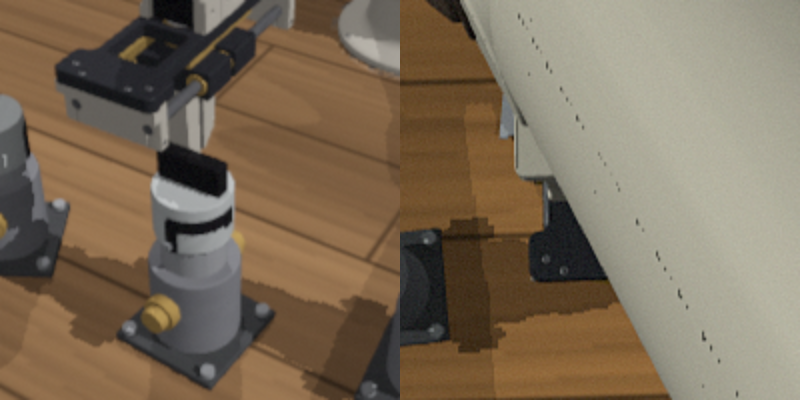

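View pics/w2.png

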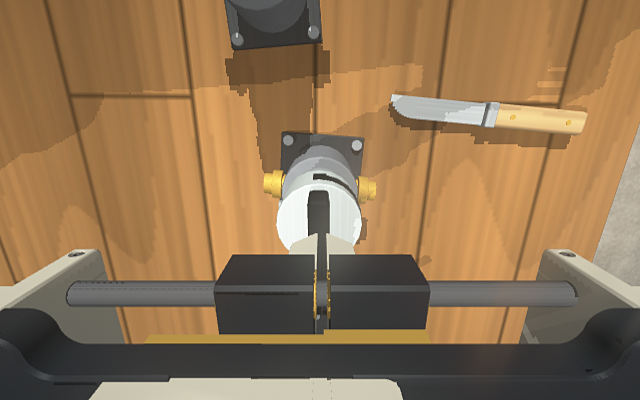

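Both views show the shut fingers just above or behind the bar, with the bar at scene (316,186), the tips at about (315,176), and the cap untouched. I'll check the reported TCP against where the tips appear.

```bash
python3 - <<'E'
from h import *
o=r.get_obs();p=o['tool_pos'];print(p,np.round(o['joints'],3),r.grasp_offset)
def proj(c,P):
    q=np.linalg.inv(c["T"])@np.append(P,1);return c["fx"]*q[0]/q[2]+c["cx"],c["fy"]*q[1]/q[2]+c["cy"]
s=r.read_camera("scene");w=r.read_camera("wrist")
for n,c in(("s",s),("w",w)):
    for P in(p,p+[0,0,19],p+[0,0,40],p+[0,-30,0],[563.6,18,177],[563.6,18,191],[563.6,46,191],[563.6,-10,191],[563.6,18,163]):print(n,np.round(P,0),np.round(proj(c,P),1))
print(np.round(w["T"],3).tolist())
im=np.hstack([cv2.resize(w["frame"][180:300,270:370],None,fx=4,fy=4,interpolation=2),cv2.resize(s["frame"][130:250,270:370],None,fx=4,fy=4,interpolation=2)])
cv2.imwrite("pics/c3.png",im)
E
```

```text
[564.62794131  18.5694963  168.6378728 ] [ 0.6    0.488 -0.886  1.784  0.426  1.074 -0.428] 18.8
s [565.  19. 169.] [315.3 188.6]
s [565.  19. 188.] [314.9 178.6]
s [565.  19. 209.] [314.6 167.3]
s [565. -11. 169.] [298.8 182.1]
s [564.  18. 177.] [315.2 183.7]
s [564.  18. 191.] [314.9 176.4]
s [564.  46. 191.] [331.2 182.5]
s [564. -10. 191.] [299.2 170.5]
s [564.  18. 163.] [315.4 190.9]
w [565.  19. 169.] [320.5 227.7]
w [565.  19. 188.] [320.5 239.7]
w [565.  19. 209.] [320.5 255.8]
w [565. -11. 169.] [320.1 264.5]
w [564.  18. 177.] [319.  233.5]
w [564.  18. 191.] [318.9 242.8]
w [564.  46. 191.] [319.3 201.6]
w [564. -10. 191.] [318.6 280.2]
w [564.  18. 163.] [319.1 225.3]
[[1.0, 0.01, 0.005, 563.969], [0.011, -0.95, -0.312, 103.406], [0.002, 0.312, -0.95, 358.149], [0.0, 0.0, 0.0, 1.0]]
```

View pics/c3.png

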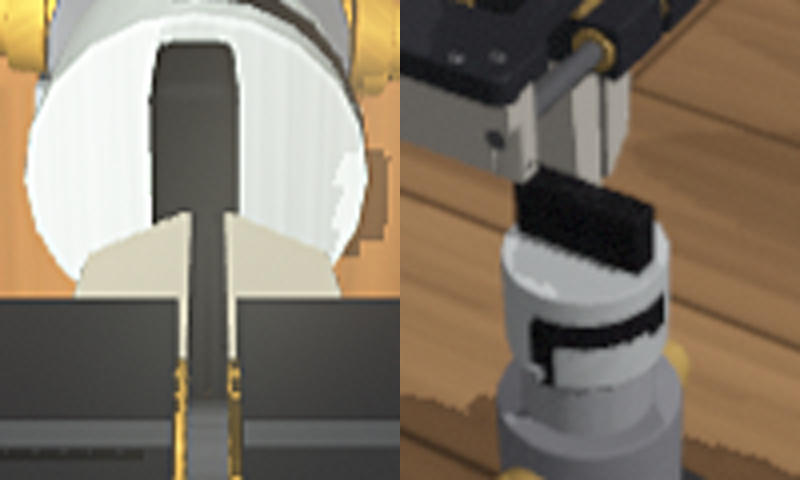

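The images put the shut tips just above the bar's top, at about z 195, although the reported TCP is z 169. I won't rely on the reported height. I'll open partly so the tips stay over the cap's flat top, then feel downwards.

Emit:
move_arm(
  series="0 0 0 0;0 0 0 0;0 0 0 0;0 0 0 0;0 0 0 0;0 0 0 0;0 0 3 0;0 0 3 0;0 0 0 0",
  grip=-0.2,
)

```text
clock: 6.1
tool_pos: [564.1, 18.4, 161.8]
ee_rot: [[-0.01, 1.0, -0.001], [1.0, 0.01, -0.0], [-0.0, -0.001, -1.0]]
force: [-0.0, 0.4, -0.8]
gripper_width: 36.9
grasp_force: 0.0
```

```bash
python3 - <<'E'
from h import *
w=r.read_camera("wrist");s=r.read_camera("scene")
im=np.hstack([cv2.resize(w["frame"][180:300,270:370],None,fx=4,fy=4,interpolation=2),cv2.resize(s["frame"][130:250,270:370],None,fx=4,fy=4,interpolation=2)])
cv2.imwrite("pics/c4.png",im)
E
```

```text
(no output)
```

View pics/c4.png

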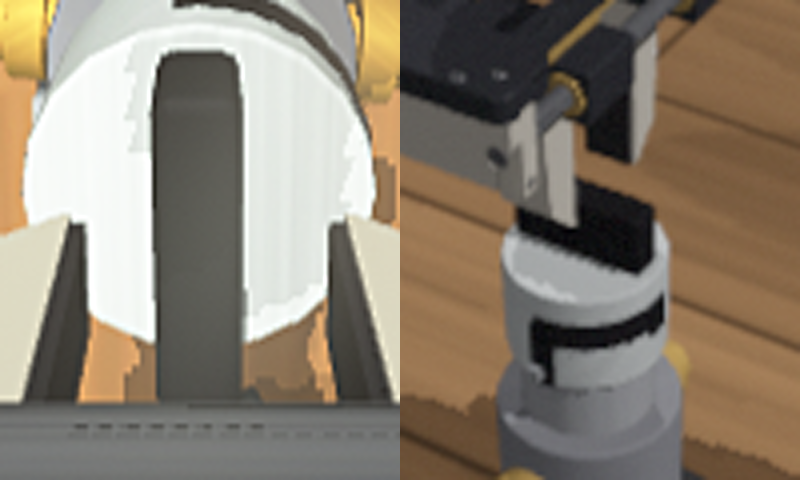

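Tips straddle the bar: pad inner edges at crop columns 85 and 330, bar at 155–243. By parallax the tips are at z≈193, about 30 mm above the reported TCP. y is good, and x is about 1 mm too far out. I'll descend gently.

Emit:
move_arm(
  series="0 -1 6 0;0 0 6 0;0 0 6 0;0 0 4 0;0 0 0 0;0 0 0 0",
)

```text
clock: 6.7
tool_pos: [563.3, 18.6, 140.2]
ee_rot: [[-0.01, 1.0, -0.001], [1.0, 0.01, 0.0], [0.0, -0.001, -1.0]]
force: [0.1, -0.1, -0.0]
gripper_width: 36.6
grasp_force: 0.0
```

Tips should now be at about z 171. Closing on the bar.

Emit:
move_arm(
  series="0 0 0 0;0 0 0 0;0 0 0 0;0 0 0 0;0 0 0 0;0 0 0 0;0 0 0 0;0 0 0 0",
  grip=-1,
  grip_force=35,
)

```text
clock: 7.37
tool_pos: [563.1, 18.6, 140.8]
ee_rot: [[-0.01, 1.0, -0.001], [1.0, 0.01, -0.0], [-0.0, -0.001, -1.0]]
force: [-4.2, -0.1, 5.5]
gripper_width: 13.6
grasp_force: 35.0
```

Gripped at 13.6 mm. Now pressing down.

Emit:
move_arm(
  series="0 0 4 0;0 0 4 0;0 0 4 0;0 0 4 0;0 0 4 0;0 0 0 0;0 0 0 0",
)

```text
clock: 7.95
tool_pos: [563.2, 18.6, 121.2]
ee_rot: [[-0.01, 1.0, -0.001], [1.0, 0.01, -0.001], [-0.001, -0.001, -1.0]]
force: [-5.8, 0.3, 10.1]
gripper_width: 13.9
grasp_force: 35.0
```

Emit:
move_arm(
  series="0 0 3 0;0 0 2 0;0 0 0 0;0 0 0 0",
)

```text
clock: 8.28
tool_pos: [563.3, 18.6, 116.5]
ee_rot: [[-0.01, 1.0, -0.001], [1.0, 0.01, -0.001], [-0.001, -0.001, -1.0]]
force: [-5.2, -0.7, 11.0]
gripper_width: 14.0
grasp_force: 35.0
```

Emit:
move_arm(
  series="0 0 0 0.1;0 0 0 0.1;0 0 0 0.1;0 0 0 0.1;0 0 0 0",
)

```text
clock: 8.7
tool_pos: [563.3, 18.5, 116.7]
ee_rot: [[0.385, 0.923, -0.0], [0.923, -0.385, -0.001], [-0.001, 0.0, -1.0]]
force: [-5.8, -0.1, 11.9]
gripper_width: 14.0
grasp_force: 35.0
```

Turning freely (0.405 rad), clockwise. Continuing to about 1.57.

Emit:
move_arm(
  series="0 0 0 0.1;0 0 0 0.1;0 0 0 0.1;0 0 0 0.1;0 0 0 0.1;0 0 0 0.1;0 0 0 0.1;0 0 0 0.1;0 0 0 0.1;0 0 0 0.1;0 0 0 0.1;0 0 0 0.08",
)

```text
clock: 9.7
tool_pos: [563.2, 18.3, 116.7]
ee_rot: [[1.0, -0.004, -0.001], [-0.004, -1.0, -0.001], [-0.001, 0.001, -1.0]]
force: [-5.6, -0.1, 11.0]
gripper_width: 13.8
grasp_force: 35.0
```

Emit:
move_arm(
  series="0 0 0 0;0 0 0 0;0 0 0 0",
)

```text
clock: 9.95
tool_pos: [563.2, 18.3, 116.7]
ee_rot: [[1.0, 0.001, -0.0], [0.001, -1.0, -0.001], [-0.0, 0.001, -1.0]]
force: [-6.5, -0.8, 12.6]
gripper_width: 13.6
grasp_force: 35.0
```

Turned 1.57. Easing up into the catch, then releasing.

Emit:
move_arm(
  series="0 0 -3 0;0 0 -3 0;0 0 -3 0;0 0 0 0;0 0 0 0",
)

```text
clock: 10.37
tool_pos: [563.2, 18.3, 125.5]
ee_rot: [[1.0, 0.001, -0.001], [0.001, -1.0, -0.001], [-0.001, 0.001, -1.0]]
force: [-6.0, -1.0, 9.9]
gripper_width: 13.8
grasp_force: 35.0
```

Emit:
move_arm(
  series="0 0 0 0;0 0 0 0;0 0 0 0;0 0 0 0;0 0 0 0;0 0 0 0;0 0 0 0;0 0 0 0",
  grip=-0.2,
)

```text
clock: 11.03
tool_pos: [563.6, 18.5, 124.6]
ee_rot: [[1.0, 0.001, -0.0], [0.001, -1.0, 0.0], [-0.0, -0.0, -1.0]]
force: [0.3, -0.2, -0.6]
gripper_width: 36.5
grasp_force: 0.0
```

Emit:
move_arm(
  series="0 0 -5 0;0 0 -10 0;0 0 -15 0;0 0 -20 0;0 0 -25 0;0 0 -25 0;0 -30 -20 0;0 -40 0 0;0 -40 0 0;0 -40 0 0;0 0 0 0;0 0 0 0",
)

```text
clock: 12.03
tool_pos: [562.7, 172.8, 245.9]
ee_rot: [[1.0, 0.008, 0.001], [0.008, -1.0, 0.002], [0.001, -0.002, -1.0]]
force: [0.8, -0.1, -0.8]
gripper_width: 36.8
grasp_force: 0.0
```

```bash
python3 - <<'E'
from h import *
s=r.read_camera("scene");t=r.read_camera("top");o=r.get_obs();print(o['clock'],o['tool_pos'])
cv2.imwrite("pics/end.png",np.hstack([cv2.resize(s["frame"][100:300,220:420],(400,400)),cv2.resize(t["frame"][80:280,200:400],(400,400))]))
E
```

```text
12.1333 [563.69942365 167.92500345 245.17175419]
```

View pics/end.png

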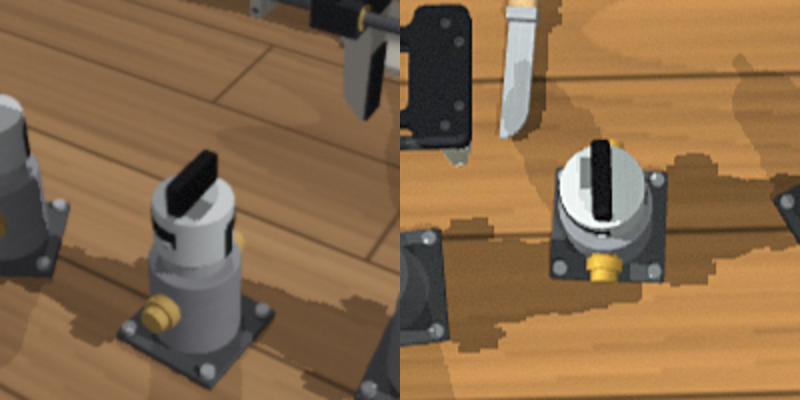

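The final view shows the cap lower, its bar in line with the stubs (top crop, x≈601 for both), and the robot clear. Handing in.

```bash
python3 -c "
from station import r
print(r.finish_job())"
```

```text
the job is handed in; nothing more can be done
None
```

The cap was pushed down, turned a quarter turn clockwise and released; in the last pictures it sat lower with its bar in line with the stubs and the arm clear, and I handed the job in at about 12 s (no verdict was returned).

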